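# Fit the sleeve in a block heater's probe holder and hold the probe in the block

## Robot

A 6-joint arm with a two-finger parallel gripper is mounted at the origin on the work surface. World frame = base frame: x ahead of the robot, y to its left, z up, the work surface at z = 0. Lengths are in m, angles in rad, forces in N, time in s.
With the tool pointing down it reaches from about 0.35 to 0.975 m from the base axis. Payload 4.9 kg.
Tool frame: the origin (TCP) lies midway between the tips of the shut fingers; the grasp point (between the pads) lies behind it (manip.tcp_to_grasp is the z of the grasp point in the tool frame, in m); z points along the fingers, y is the direction in which the jaws open and shut (so a half turn about z gives the same grasp; the last joint's range is limited). The gripper opens to 85 mm and grips with 20 to 120 N. Pads are 22 mm wide; open, the fingers measure 114 mm over their backs; the gripper's body (76 mm by 85 mm) begins 54 mm behind the grasp point. The pads swing forward as they close: fully open they stand 13 mm farther back than shut.
Start: joints at [-1.345, 0.053, 1.613, -0, 1.476, -0.119], TCP at [0.211, -0.588, 0.231] pointing down, gripper open.
Joint ranges: [-3.01, 3.01], [-1.01, 2.22], [0.06, 2.58], [-1.02, 4.17], [0.09, 2.62], [-3.14, 3.14]. Speed limits (rad/s): [2.57, 2.57, 3.14, 3.14, 3.14, 3.14].

## Interface

Orientations are given as a unit quaternion [w, x, y, z].
In Python, from plant import status, vision, order, regions_of, manip gives the robot as it stands. The module is installed in compiled form; this text tells all that it offers.
- The arm moves only by the shell command python3 -m crank 'ROWS'. ROWS is JSON, one flat list of numbers, 5 for each row, row after row: the shift along the tool's x, y, z in mm, then the turn about the tool's z in degrees, then the opening in per cent of the stroke, from 0 (shut) to 100 (fully open). In form: [tx, ty, tz, yaw, fingers, tx, ty, tz, yaw, fingers, ...]. A call has exactly 10 rows; each row is the pose to reach, as a shift and turn from the pose commanded when the call began, along the tool's axes at that moment; what a row does not reach only later rows make up. A row lasts 1/10 s, in which the tool goes at most 50 mm and 8.59 degrees, less where a joint would pass 70% of its speed; a pose out of reach is approached as far as the arm can. A call with a gripper value outside its range is refused whole. The fingers move at their own pace and stop on an object; the grip force is fixed at half the most. Time passes only in rows, so rows that repeat a pose let the fingers close, or fill a call up. It gives the time, the measured TCP pose, the force and the opening at its end, in the units of the state.
- status.state(): the state, without advancing time (a new reading comes with each control period).
- vision.grab_frame(name): name is "scene" or "top" or "wrist"; returns (picture, depth): 400x640x3 uint8, red, green, blue; 400x640 float32, m along the optical axis (not along the pixel's ray), 0 where there is no reading.
- vision.get_calibration(name): a dict with "camera_matrix" (3x3 intrinsics, pixels), "k1" (the pictures are not rectified: a ray, as slopes to the right and down, at radius r is drawn at 1 + k1 r^2 times it, then the intrinsics apply), "R" (3x3) and "t" (3): a world point X has camera coordinates R X + t. Camera axes: x right, y down, z forward; pixel columns grow to the right and rows downward; lengths in m; the calibration is good to about 2 mm. A picture is of the moment at which its call begins: read the wrist's pose just before it. get_calibration takes no time and is no camera call; for the wrist camera it gives the pose at the moment of the call.
- order.job_done(): hands the job in, once; it reports no verdict.
Trained networks look in the newest picture that a camera, given by its name, has taken for a name from the list of things; names that differ only in an ending like _2 or _b are one class to them, and where a whole thing is asked for, a point or a joint stands for the part that bears it (a point fixed in the world has none). Each returns a list of dicts, best first, with "confidence" (0 to 1); they miss things now and then, are a little off and sometimes report something else, mostly with a low value. They report only what shows in the picture. A call takes as long as a camera call. They do not tell look-alikes from the thing itself.
- regions_of(camera, name): "region" (400x640 bool, what is visible of it) and "extent" ([centre column, centre row, width, height] in pixels, round what is visible of it).
The state is a dict: "time": time; "joint_pos": joint angles; "joint_vel": joint speeds; "joint_efforts": joint torques, N m; "tool_pos": TCP position; "tool_rot": TCP orientation; "contact_force": force on the tool from outside, world axes, zero at the start; "ft_torque": the same for the moment, N m; "gripper_width": opening from 0.0 (shut) to 1.0 (fully open).
Only numpy, scipy, OpenCV 4.12 (cv2) and the standard library are available. Lean on these libraries where they do the work, as an engineer would, in place of code of your own. Each camera call takes 0.05 s, during which the arm holds its last target. There are 200 camera calls.

## Task

Fit the green reducing sleeve into the open eye of the clamp arm above the block heater, pushed fully home with its collar flat on the arm, and let go of it. Then take the black-handled temperature probe from its stand, thread its steel stem down through the sleeve and on into the brass probe hole of the heating block, without forcing it, until the dark ring on the stem is level with the block's face. Finish while holding the probe there, upright and off the bottom of the hole, so that I can tighten the thumbscrew, and leave the vials, the bottles, the spare orange sleeve and the glass rod as they are.

Things in the scene. Friction and masses are not known exactly. Their poses are not given: they have to be found in the camera images.
- sleeve_head (a point): loose green sleeve, 30 g, upright on the liner: knurled round collar 32 mm wide, 18 mm tall, over a plain barrel 20 mm wide, 18 mm long; a 11 mm bore right through, opening at the top as a cone 26 mm wide, 9 mm deep. Point: on the axis, half-way up the collar, 9 mm above the collar's underside, 27 mm above the barrel's lower end. z: its axis, up
- sleeve_seat (a point): the green sleeve's axis at the underside of its collar, the ring face that comes down on the clamp arm: 9 mm below point sleeve_head
- holder_eye (a point): round aluminium eye of the heater's fixed clamp arm: 42 mm wide, 14 mm thick, bore 23 mm, mouth flared to 28 mm, straight above the probe hole. Point: bore centre at its top face, 147 mm above the table; z up, x from the heater's knob panel to its back. The arm, 2 mm lower, runs 140 mm back and right (0.74, -0.67 in x, y) to a 12 mm rod 20 mm taller than the eye. Thumbscrew at the side
- probe_hole (a point): brass-lined probe hole in the aluminium heating block of the heater, 52 mm straight below point holder_eye: straight bore 13 mm, mouth flared to 22 mm over 4 mm, 50 mm deep. Point: centre of its mouth, level with the block's face; z up. Gap between the block's face and the barrel end of the seated sleeve: 34 mm
- probe_handle (a point): loose probe, about 80 g: round black handle 22 mm wide, 55 mm long, with a green band, over a steel stem 8 mm wide, 125 mm long, tapered tip. Point: handle's centre, 27.5 mm above its lower end, 152.5 mm above the tip; z from tip to handle. It stands, leaning slightly, in one of two holes (9.5 mm wide, 60 mm deep, 80 mm apart, a glass rod in the other) of a white block 56 x 136 x 70 mm high
- probe_tip (a point): the lower end of the probe's stem, on its axis
- probe_ring (a point): the dark ring on the probe's stem, on its axis, 35 mm above the tip
- spare_sleeve: the orange spare sleeve, of the same outer shape as the green one but with a wider bore, standing on the liner; it changes places with the green one. Not used. Origin at the centre of its lower end
- glass_rod: glass stirring rod, 8 mm thick, 155 mm long, standing in the other hole of the white block; it changes places with the probe. Not used. Origin at its lower end
- vial0: amber vial 16 mm in diameter, 72 mm tall, standing in the heating block to a height of 22 mm above its face, 75 mm behind and 45 mm right of the probe hole. Origin at its lower end
- vial1: like vial0, 75 mm behind and 45 mm left of the probe hole
- amber_bottle: amber glass bottle, 90 mm in diameter, 200 mm tall, behind the heater. Origin at its base
- wash_red: white wash bottle with a red cap, 64 mm in diameter, 210 mm tall, behind the sleeves. Origin at its base
- wash_green: white wash bottle with a green cap, the same size, behind the sleeves to the left. Origin at its base
There are look-alikes about, which are no part of the job. Of the things that look like the part that bears sleeve_head, the smaller one is meant.

How it is judged:
On the way, in this order (a step that is already met when the one before it is completed fails the run):
1. the green sleeve is home in the eye of the clamp arm, its collar down on the arm, and let go (z of sleeve_seat in the frame of holder_eye between -0.002 and 0.002 m and horizontal distance between sleeve_seat and holder_eye below 0.004 m and angle between the z axis of sleeve_seat and the z axis of holder_eye, either way round below 0.07 rad and contact force between the fingers and sleeve below 0.2 N), for 0.2 s.
2. the probe's stem is through the sleeve (z of probe_tip in the frame of holder_eye below -0.02 m and horizontal distance between probe_tip and holder_eye below 0.01 m and z of sleeve_seat in the frame of holder_eye below 0.002 m), for 0.05 s.
At the end, for the whole second after the job is handed in: Sleeve home in the eye (collar within 2 mm of the eye's face, centred to 4 mm, square to 4 degrees), let go. Probe held still by the fingers, stem through the sleeve and in the probe hole (tip within 6 mm of its axis), upright to 4.5 degrees, dark ring within 10 mm of the block's face (all of step 1 and z of probe_ring in the frame of probe_hole between -0.01 and 0.01 m and horizontal distance between probe_tip and probe_hole below 0.006 m and angle between the z axis of probe_handle and the z axis of holder_eye, either way round below 0.08 rad and contact force between the fingers and probe above 1 N and linear speed of probe below 0.02 m/s); the arm keeps its last pose, push and grip.
It fails at once if a vial, bottle, the glass rod or the spare sleeve is shifted by more than 30 mm, or the spare sleeve is knocked over (distance of any of vial0, vial1, amber_bottle, wash_red, wash_green, glass_rod, spare_sleeve from where it was at the start of the episode above 0.03 m or angle between spare_sleeve's own z axis and vertical above 0.5 rad).
It fails at once if the probe is forced: pushed against the sleeve or the heater with more than 30 N (contact force between probe and heater above 30 N or contact force between probe and sleeve above 30 N).
It also fails if it takes over 67 s, if anything falls off the work surface, if the arm or the gripper's body presses on something with over 40 N, if the wrist force passes 120 N, or if a joint passes its speed limit or range.

## Working session

There is one attempt and no reset: what is moved stays moved. The work goes in short steps, Python scripts to look and compute and a shell command to move; the robot and the scene stay as the last step left them, time stands still between calls to the robot, and variables do not carry over. Pictures are saved under pics/ and viewed, on a budget of 10 in all, crops included, one or two more only if the job needs it, and the job is handed in when it is done.

```bash
mkdir -p pics; cat > h.py <<'E'
import numpy as np, cv2
from plant import status, vision, order, regions_of, manip
from scipy.spatial.transform import Rotation as Ro
def rays(c,uv):
    uv=np.asarray(uv,float).reshape(-1,1,2)
    return cv2.undistortPoints(uv,np.array(c["camera_matrix"]),np.array([c["k1"],0,0,0.]),None,None,None,(3,60,1e-10)).reshape(-1,2) if 0 else cv2.undistortPoints(uv,np.array(c["camera_matrix"]),np.array([c["k1"],0,0,0.])).reshape(-1,2)
def world(c,uv,d):
    r=rays(c,uv); P=np.c_[r,np.ones(len(r))]*np.asarray(d).reshape(-1,1)
    return (P-np.array(c["t"]))@np.array(c["R"])
def onz(c,uv,z):
    r=rays(c,uv); D=np.c_[r,np.ones(len(r))]@np.array(c["R"]); o=-np.array(c["R"]).T@np.array(c["t"])
    return o+D*((z-o[2])/D[:,2])[:,None]
def proj(c,X):
    p=np.atleast_2d(X)@np.array(c["R"]).T+np.array(c["t"]); s=p[:,:2]/p[:,2:]; s=s*(1+c["k1"]*(s**2).sum(1,keepdims=True))
    K=np.array(c["camera_matrix"]); return s*[K[0,0],K[1,1]]+K[:2,2]
def grab(n):
    c=vision.get_calibration(n); im,d=vision.grab_frame(n); return c,im,d
def save(f,im): cv2.imwrite("pics/"+f,im[...,::-1])
def pts(c,d,m):
    v,u=np.nonzero(m&(d>0)); return world(c,np.c_[u,v],d[v,u])
E
python3 - <<'E'
from h import *
print(status.state()); print(manip.tcp_to_grasp)
ims=[]
for n in ["top","scene"]:
    c,im,d=grab(n); np.savez(n,im=im,d=d); ims.append(im)
    print(n,-np.array(c["R"]).T@c["t"],c["camera_matrix"][0][0],c["k1"])
    for o in ["sleeve_head","holder_eye","probe_hole","probe_handle","spare_sleeve","glass_rod","vial0","amber_bottle","wash_red"]:
        for r in regions_of(n,o)[:4]:
            p=pts(c,d,r["region"])
            print(o,round(r["confidence"],2),np.round(r["extent"]),r["region"].sum(), np.round(np.median(p,0),3) if len(p) else 0, np.round(np.percentile(p[:,2],98),3) if len(p) else 0)
save("a.png",cv2.resize(np.vstack(ims),None,fx=.75,fy=.75))
print(status.state()["time"])
E
```

```text
{'time': 0.0, 'joint_pos': array([-1.34502866e+00,  5.33514593e-02,  1.61429843e+00,  6.75431389e-06,
        1.47600621e+00, -1.18997117e-01]), 'joint_vel': array([ 0.0001629 ,  0.00059752,  0.00071231, -0.00025576, -0.00030014,
        0.00115473]), 'joint_efforts': array([ 5.95931597e-04, -3.93671107e+01, -3.70182323e+01, -1.27379840e-04,
        7.11335932e-03,  1.78552938e-06]), 'tool_pos': array([ 0.21109722, -0.5876056 ,  0.23006373]), 'tool_rot': array([-1.03043346e-03,  9.85178442e-01,  1.71529508e-01, -5.16958339e-05]), 'contact_force': array([0.24928633, 0.8282669 , 0.16814695]), 'ft_torque': array([-0.01518081, -0.0317867 ,  0.00101903]), 'gripper_width': 1.002167729282735}
-0.0187
top [0.42381183 0.077475   1.03544138] 405.1438546205745 -0.0075513331835875535
sleeve_head 0.75 [257. 247.  21.  15.] 224 [0.514 0.234 0.043] 0.05
sleeve_head 0.57 [281. 263.  12.  15.] 139 [0.461 0.17  0.034] 0.038
sleeve_head 0.41 [454. 249. 129. 134.] 12123 [ 0.458 -0.222  0.092] 0.148
holder_eye 0.66 [454. 251. 126. 136.] 12335 [ 0.458 -0.221  0.092] 0.147
probe_hole 0.79 [454. 248. 122. 1
[... 1077 characters left out ...]
9 0.16 ] 0.192
spare_sleeve 0.74 [361. 233.  18.  21.] 204 [0.578 0.145 0.031] 0.038
spare_sleeve 0.61 [263. 261.  52.  67.] 2039 [0.794 0.069 0.123] 0.203
glass_rod 0.52 [502. 215.  19.  34.] 193 [0.471 0.398 0.129] 0.168
glass_rod 0.37 [402. 301.  50.  72.] 2382 [0.742 0.309 0.129] 0.204
vial0 0.65 [236. 153.  11.  12.] 64 [ 0.57  -0.208  0.11 ] 0.119
vial0 0.38 [220. 133.   8.  12.] 66 [ 0.545 -0.294  0.11 ] 0.119
amber_bottle 0.67 [217. 224.  53.  85.] 3014 [ 0.785 -0.083  0.123] 0.201
wash_red 0.58 [264. 263.  53.  64.] 1972 [0.794 0.069 0.122] 0.203
wash_red 0.57 [403. 301.  46.  72.] 2304 [0.742 0.309 0.131] 0.204
wash_red 0.55 [220. 134.   6.  10.] 70 [ 0.545 -0.294  0.109] 0.119
1.0
```

View pics/a.png

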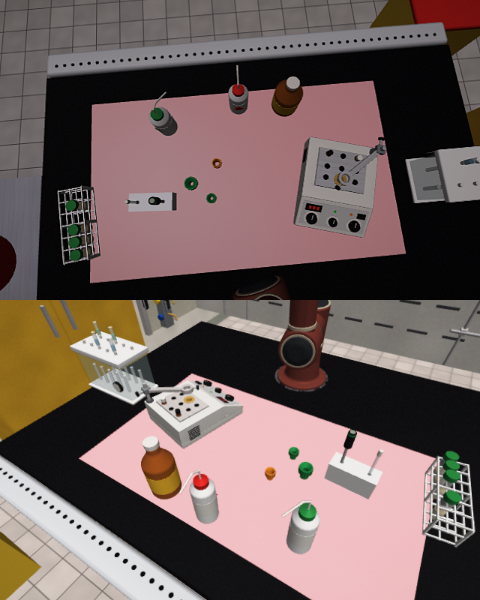

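The picture shows two green sleeves, at top-view pixels (257,247), about 50 mm tall, and (281,263), about 38 mm tall. The orange spare is at (289,217) and the eye is near (457,240). The smaller green one at (281,263) fits the 36 mm height and the 32 mm collar. I'll confirm it in an enlarged crop.

```bash
python3 - <<'E'
from h import *
z=np.load("top.npz"); im,d=z["im"],z["d"]; c=vision.get_calibration("top")
a=cv2.resize(im[200:280,235:315],(400,400),interpolation=cv2.INTER_CUBIC); b=cv2.resize(im[200:280,425:505],(400,400),interpolation=cv2.INTER_CUBIC)
save("b.png",np.hstack([a,b]))
# eye top face points by height
vv,uu=np.mgrid[200:280,425:505]; P=world(c,np.c_[uu.ravel(),vv.ravel()],d[200:280,425:505].ravel())
m=abs(P[:,2]-.147)<.0035
q=P[m]; print(len(q)); 
(x,y),r=cv2.minEnclosingCircle(q[:,:2].astype(np.float32)); print(x,y,r, q.min(0),q.max(0))
# sleeve: green mask
for (u0,u1,v0,v1) in [(270,293,250,276),(243,271,235,260)]:
    s=im[v0:v1,u0:u1].astype(int); g=(s[...,1]>s[...,0]+25)
    v,u=np.nonzero(g); e=cv2.minEnclosingCircle(np.c_[u+u0,v+v0].astype(np.float32)); print(e, onz(c,[e[0]],.036), onz(c,[[e[0][0]+e[1],e[0][1]]],.036))
E
```

```text
530
0.5013720989227295 -0.2711540460586548 0.08520795404911041 [ 0.44624464 -0.34328929  0.14351549] [ 0.5521156  -0.19927277  0.15041764]
((281.5, 264.0), 6.500100135803223) [[0.45967699 0.17064979 0.036     ]] [[0.45826855 0.15490273 0.036     ]]
((253.96340942382812, 243.993896484375), 8.576237678527832) [[0.51399606 0.23463781 0.036     ]] [[0.51211407 0.21363607 0.036     ]]
```

View pics/b.png

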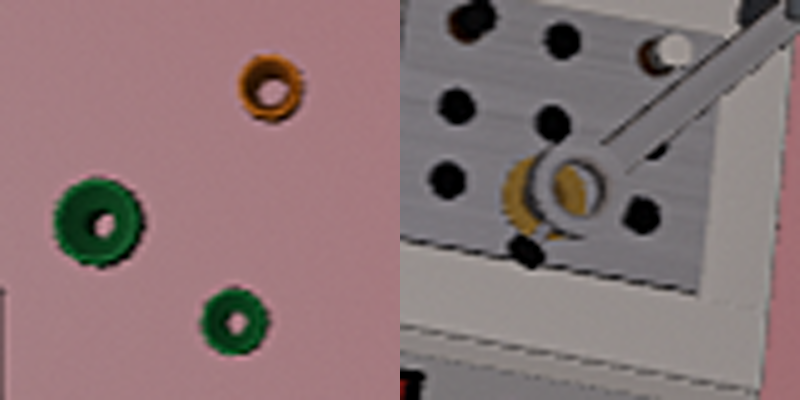

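The smaller green sleeve is at (0.460, 0.1705). Its measured width is 31.5 mm, against 42 mm for the other, so it's the one meant. First I'll go by the eye for a close look.

```bash
python3 -m crank '[303,-281,-70,0,60,303,-281,-70,0,60,303,-281,-70,0,60,303,-281,-70,0,60,303,-281,-70,0,60,303,-281,-70,0,60,303,-281,-70,0,60,303,-281,-70,0,60,303,-281,-70,0,60,303,-281,-70,0,60]'
python3 - <<'E'
from h import *
c,im,d=grab("wrist"); np.savez("w1",im=im,d=d,R=c["R"],t=c["t"]); s=status.state(); print(s["tool_pos"],s["tool_rot"],s["gripper_width"],s["joint_pos"])
print("cam",-np.array(c["R"]).T@c["t"],np.array(c["R"])[2],c["camera_matrix"][0][0],c["k1"])
save("c.png",im)
ct=vision.get_calibration("top"); E=onz(ct,[[459.8,237.6]],.147); print(E,proj(c,E))
E
```

```text
time: 2.0
tool_pos: [0.4026, -0.2194, 0.3025]
tool_rot: [0.001, 0.985, 0.174, 0.001]
contact_force: [0.5, -0.9, -0.3]
gripper_width: 0.599
[ 0.40186004 -0.22063538  0.30180751] [6.00249664e-04 9.84947910e-01 1.72850210e-01 2.41300720e-04] 0.5989007123330942 [-6.64394596e-01 -3.92766251e-01  1.89001330e+00 -4.45376047e-04
  1.64313037e+00  5.58923789e-01]
cam [ 0.48034003 -0.19133651  0.44595148] [-0.30105293 -0.11066816 -0.94716403] 295.86333594536535 -0.031121547237292362
[[ 0.47746774 -0.23210871  0.147     ]] [[356.18654858 114.77628079]]
```

View pics/c.png

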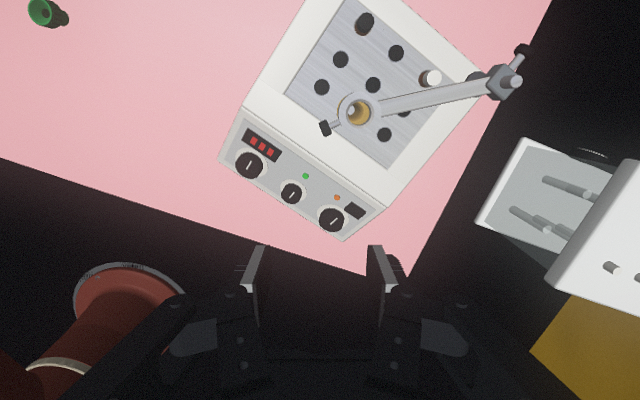

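The wrist view shows the eye at about (358,112) with the brass hole showing through it. The arm runs right to the rod at (515,80), and the thumbscrew is at (325,128). Next I'll fit the eye's rim and the rest of the heater from the depth data.

```bash
python3 - <<'E'
from h import *
from scipy.optimize import least_squares
def eye(f,cn,E0):
    z=np.load(f); d=z["d"]; c=vision.get_calibration(cn)
    if "R" in z: c["R"],c["t"]=z["R"],z["t"]
    u,v=proj(c,[E0])[0]; vv,uu=np.mgrid[int(v)-30:int(v)+30,int(u)-30:int(u)+30]
    dd=d[vv,uu]; P=world(c,np.c_[uu.ravel(),vv.ravel()],dd.ravel()); m=(abs(P[:,2]-.147)<.005)
    img=m.reshape(vv.shape).astype(np.uint8)
    # best annulus
    Q=P[m,:2]; best=None
    for it in range(2):
      for dx in np.arange(-.012,.0121,.0005):
        for dy in np.arange(-.012,.0121,.0005):
          r=np.hypot(*(Q-[E0[0]+dx,E0[1]+dy]).T); s=((r>.0125)&(r<.0205)).sum()-1.5*(r<.0115).sum()
          if best is None or s>best[0]: best=(s,[(dx,dy)])
          elif s==best[0]: best[1].append((dx,dy))
    b=np.mean(best[1],0); print(f,best[0],len(Q),np.round(np.array(E0[:2])+b,4), "z",np.median(P[m,2]))
eye("w1.npz","wrist",[.4775,-.2321,.147]); eye("top.npz","top",[.4775,-.2321,.147])
z=np.load("w1.npz"); c=vision.get_calibration("wrist"); c["R"],c["t"]=z["R"],z["t"]
save("d.png",cv2.resize(z["im"][80:150,310:410],(800,560),interpolation=cv2.INTER_CUBIC))
E
```

```text
w1.npz 875.5 1274 [ 0.48   -0.2341] z 0.14741083048566367
top.npz 174.5 458 [ 0.478  -0.2331] z 0.14607494554643036
```

View pics/d.png

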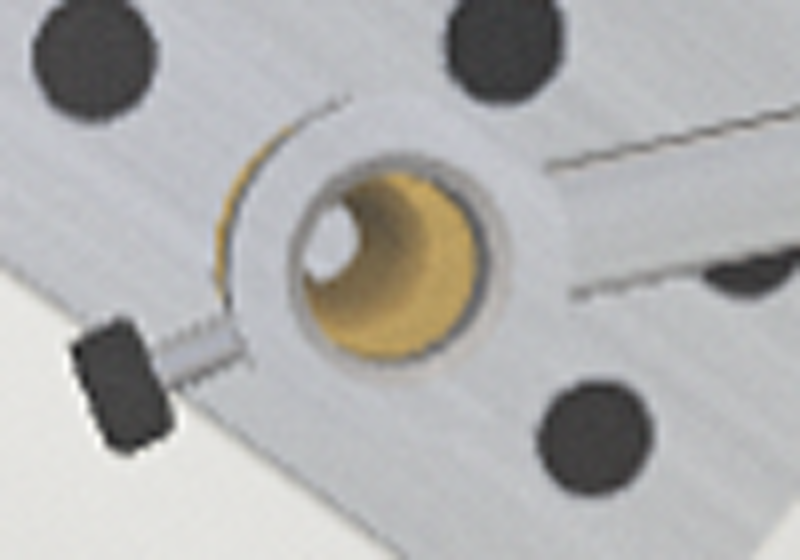

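```bash
python3 -m crank '[149,-361,80,0,60,149,-361,80,0,60,149,-361,80,0,60,149,-361,80,0,60,149,-361,80,0,60,149,-361,80,0,60,149,-361,80,0,60,149,-361,80,0,60,149,-361,80,0,60,149,-361,80,0,60]'
python3 - <<'E'
from h import *
z=np.load("w1.npz"); c=vision.get_calibration("wrist"); c["R"],c["t"]=z["R"],z["t"]; print("eye",onz(c,[[359.8,113.0]],.147))
c,im,d=grab("wrist"); np.savez("w2",im=im,d=d,R=c["R"],t=c["t"]); s=status.state(); print(s["tool_pos"],s["tool_rot"],s["joint_pos"])
for r in regions_of("wrist","sleeve_head")[:3]: print(r["confidence"],r["extent"])
i=im.astype(int); g=((i[...,1]>i[...,0]+25)&(i[...,1]>i[...,2])).astype(np.uint8)
n,l,st,ce=cv2.connectedComponentsWithStats(g)
for k in range(1,n):
    if st[k,4]>60:
        P=pts(c,d,l==k); top=P[abs(P[:,2]-.036)<.003]
        print(st[k],ce[k],onz(c,[ce[k]],.036),P[:,2].max(), cv2.minEnclosingCircle(top[:,:2].astype(np.float32)) if len(top) else 0)
save("e.png",im)
E
```

```text
time: 3.05
tool_pos: [0.4195, 0.1685, 0.2204]
tool_rot: [0.0, 0.985, 0.172, -0.001]
contact_force: [-0.2, -0.4, 1.1]
gripper_width: 0.6
eye [[ 0.4802377  -0.23479296  0.147     ]]
[0.41991672 0.16779475 0.2209237 ] [ 3.64618712e-04  9.85260167e-01  1.71061648e-01 -4.28776130e-04] [ 2.15754294e-01 -3.75103720e-01  2.00959749e+00 -6.92312401e-04
  1.50798759e+00  1.44278013e+00]
0.63 [288.5, 67.4, 47.6, 49.0]
0.57 [328.2, 136.6, 34.3, 35.1]
[268  43  41  45 821] [290.27771011  68.48477467] [[0.51336692 0.23242505 0.036     ]] 0.050890095096809335 ((0.5130909085273743, 0.23269101977348328), 0.009715317748486996)
[314 123  29  29 381] [329.59580052 138.7480315 ] [[0.459835   0.16957303 0.036     ]] 0.03842401426434852 ((0.4611441195011139, 0.17204998433589935), 0.01589914597570896)
```

View pics/e.png

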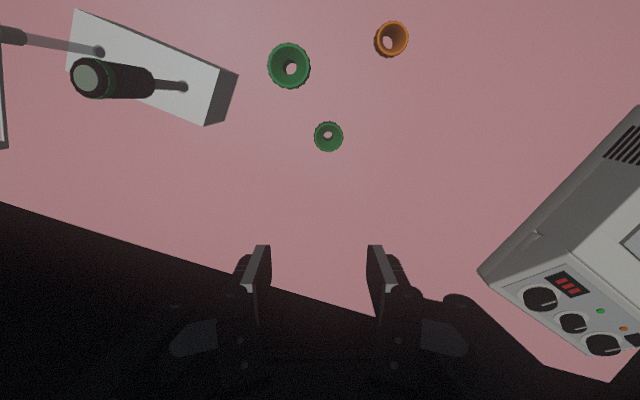

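Large green at (289,67), the wanted small green at (328,137), orange at (391,39), probe handle at (100,78). The two measurements of the small one agree to within 1-2 mm. I'll descend on it.

```bash
python3 -m crank '[40,10.5,50,0,60,40,10.5,100,0,60,40,10.5,140,0,60,40,10.5,165,0,60,40,10.5,185,0,60,40,10.5,195,0,60,40,10.5,199,0,60,40,10.5,199,0,60,40,10.5,199,0,30,40,10.5,199,0,20]'
python3 -m crank '[0,0,0,0,20,0,0,0,0,20,0,0,0,0,20,0,0,0,0,20,0,0,0,0,20,0,0,-20,0,20,0,0,-60,0,20,0,0,-100,0,20,0,0,-150,0,20,0,0,-200,0,20]'
python3 - <<'E'
from h import *
c,im,d=grab("wrist"); np.savez("w3",im=im,d=d,R=c["R"],t=c["t"]); s=status.state(); print(s["tool_pos"],s["gripper_width"])
i=im.astype(int); g=((i[...,1]>i[...,0]+15)&(i[...,1]>i[...,2]+5)).astype(np.uint8)
n,l,st,ce=cv2.connectedComponentsWithStats(g)
for k in range(1,n):
    if st[k,4]>60:
        P=pts(c,d,l==k); print(st[k],ce[k],np.median(P,0)-s["tool_pos"],P.max(0)-s["tool_pos"],P.min(0)-s["tool_pos"])
save("f.png",im[100:400,170:470])
E
```

```text
time: 4.15
tool_pos: [0.4626, 0.1727, 0.0244]
tool_rot: [-0.0, 0.985, 0.171, 0.002]
contact_force: [0.2, -0.2, 0.7]
gripper_width: 0.342
time: 5.15
tool_pos: [0.46, 0.1724, 0.2237]
tool_rot: [-0.0, 0.985, 0.172, -0.0]
contact_force: [1.1, 0.5, -0.1]
gripper_width: 0.344
[0.46465187 0.17350917 0.23464963] 0.3398939076293341
[ 261   86   39   42 1060] [280.24811321 107.2490566 ] [ 0.04861084  0.06035738 -0.1890133 ] [ 0.07061853  0.08110317 -0.18475774] [ 0.02406612  0.04050486 -0.23385448]
[ 290  240   58   55 2418] [318.15591398 268.24483044] [-0.00876278 -0.00318873 -0.00072564] [0.01048485 0.01440496 0.00327492] [-0.02130569 -0.01736193 -0.02693621]
```

View pics/f.png

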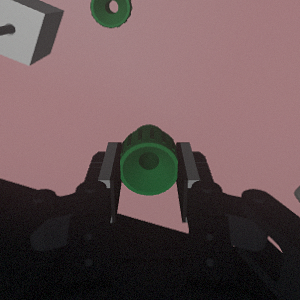

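Sleeve held, cone up, at crop centre (149,168). The pads are on the collar and it looks upright. Carrying it to above the eye.

```bash
python3 -m crank '[-122.5,389.5,-35,0,20,-122.5,389.5,-35,0,20,-122.5,389.5,-35,0,20,-122.5,389.5,-35,0,20,-122.5,389.5,-35,0,20,-122.5,389.5,-35,0,20,-122.5,389.5,-35,0,20,-122.5,389.5,-35,0,20,-122.5,389.5,-35,0,20,-122.5,389.5,-35,0,20]'
cat > sl.py <<'E'
from h import *
import sys
vision.grab_frame("top")
c,im,d=grab("wrist"); s=status.state(); T=s["tool_pos"]; np.savez(sys.argv[1],im=im,d=d,R=c["R"],t=c["t"])
print(s["tool_pos"],s["tool_rot"],s["contact_force"],s["gripper_width"])
i=im.astype(int); g=((i[...,1]>i[...,0]+15)&(i[...,1]>i[...,2]+5)).astype(np.uint8)
n,l,st,ce=cv2.connectedComponentsWithStats(g); k=1+np.argmax(st[1:,4]); P=pts(c,d,l==k)
print(st[k]); zz=P[:,2]; h=np.percentile(zz,99); Q=P[zz>h-.004]
for it in range(3):
    A=np.c_[Q[:,:2]-T[:2],np.ones(len(Q))]; w=np.linalg.lstsq(A,Q[:,2],rcond=None)[0]; r=P[:,2]-np.c_[P[:,:2]-T[:2],np.ones(len(P))]@w; Q=P[abs(r)<.0015]
print("rim tilt",w[:2],"z",w[2]-T[2],len(Q),"circle rel",np.array(cv2.minEnclosingCircle(Q[:,:2].astype(np.float32))[0])-T[:2],cv2.minEnclosingCircle(Q[:,:2].astype(np.float32))[1])
E
python3 sl.py w4; python3 - <<'E'
from h import *
save("g.png",np.load("w4.npz")["im"][100:400,170:570])
E
```

```text
time: 6.2
tool_pos: [0.4769, -0.2367, 0.2569]
tool_rot: [-0.0, 0.985, 0.17, -0.0]
contact_force: [0.4, 0.6, -0.1]
gripper_width: 0.345
[ 0.47709911 -0.2344616   0.25677361] [-6.34701350e-04  9.85124865e-01  1.71838768e-01 -1.87122664e-04] [-0.00440722  0.46335079 -0.55426078] 0.3435024244385356
[ 290  225   58   71 3052]
rim tilt [0.00166909 0.00267104] z 0.011869506783908801 1189 circle rel [-0.0003698  -0.00118152] 0.016536816954612732
```

View pics/g.png

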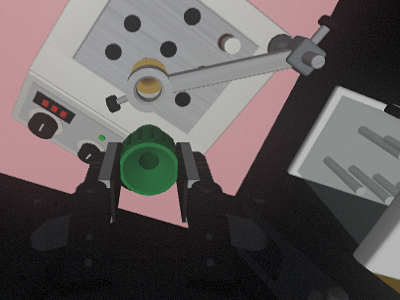

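```bash
cat > eye.py <<'E'
from h import *
import sys
z=np.load(sys.argv[1]); d=z["d"]; c=vision.get_calibration("wrist"); c["R"],c["t"]=z["R"],z["t"]; E0=np.array([.480,-.2345])
P=world(c,np.argwhere(np.ones((400,640)))[:,::-1].astype(float),d.ravel()); P=P[(abs(P[:,2]-.147)<.005)&(np.hypot(*(P[:,:2]-E0).T)<.04)]; Q=P[:,:2]; b=[]
for dx in np.arange(-.01,.0101,.0005):
    for dy in np.arange(-.01,.0101,.0005):
        r=np.hypot(*(Q-E0-[dx,dy]).T); b.append((((r>.0135)&(r<.0205)).sum()-1.5*(r<.0125).sum(),dx,dy))
b=np.array(b); b=b[b[:,0]>=b[:,0].max()*.99]; print(len(Q),b[:,0].max(),E0+b[:,1:].mean(0),np.median(P[:,2]))
E
python3 eye.py w4.npz; python3 eye.py w1.npz
```

```text
1818 772.5 [ 0.481   -0.23375] 0.1471268857831516
1577 653.5 [ 0.48  -0.234] 0.14716608853160953
```

```bash
python3 -m crank '[4.3,-0.8,30,0,20,4.3,-0.8,60,0,20,4.3,-0.8,75,0,20,4.3,-0.8,80,0,20,4.3,-0.8,83,0,20,4.3,-0.8,86,0,20,4.3,-0.8,89,0,20,4.3,-0.8,92,0,20,4.3,-0.8,92,0,20,4.3,-0.8,92,0,20]'; python3 sl.py w5
```

```text
time: 7.3
tool_pos: [0.481, -0.2335, 0.1655]
tool_rot: [0.0, 0.985, 0.171, 0.0]
contact_force: [1.2, 0.9, -0.9]
gripper_width: 0.344
[ 0.48107865 -0.23350195  0.16557451] [1.55649300e-04 9.85186759e-01 1.71484699e-01 1.55039345e-04] [-0.71042496 -0.16884195 -0.24806545] 0.3443812729026514
[ 290  225   58   71 3105]
rim tilt [0.0063455  0.00085779] z 0.011806272715248173 1234 circle rel [-0.00060671 -0.00031891] 0.016529817134141922
```

```bash
python3 -m crank '[0,0,2,0,20,0,0,4,0,20,0,0,6,0,20,0,0,8,0,20,0,0,9.5,0,20,0,0,11,0,20,0,0,12,0,20,0,0,12.5,0,20,0,0,12.5,0,20,0,0,12.5,0,20]'; python3 sl.py w6
```

```text
time: 8.4
tool_pos: [0.481, -0.2333, 0.1533]
tool_rot: [0.0, 0.985, 0.172, -0.0]
contact_force: [-3.4, 1.0, 3.9]
gripper_width: 0.343
[ 0.48095906 -0.23334442  0.15333553] [ 3.41140138e-06  9.85172586e-01  1.71566240e-01 -3.31779259e-05] [-3.74647362  2.25840393  4.66396044] 0.3414702191788376
[ 290  229   58   67 3000]
rim tilt [-0.00034682  0.0062518 ] z 0.01185191796489693 1224 circle rel [-0.00049925 -0.00016946] 0.016453368589282036
```

The collar rim is at z 0.165, as expected for seated, with 4-5 N of contact. Releasing and rising.

```bash
python3 -m crank '[0,0,0,0,60,0,0,0,0,60,0,0,0,0,60,0,0,0,0,60,0,0,0,0,60,0,0,-20,0,60,0,0,-60,0,60,0,0,-100,0,60,0,0,-130,0,60,0,0,-130,0,60]'
python3 -m crank '[-60,0,0,0,60,-60,0,0,0,60,-60,0,0,0,60,-60,0,0,0,60,-60,0,0,0,60,-60,0,0,0,60,-60,0,0,0,60,-60,0,0,0,60,-60,0,0,0,60,-60,0,0,0,60]'
python3 sl.py w7; python3 - <<'E'
from h import *
save("i.png",np.load("w7.npz")["im"][0:300,170:570])
E
```

```text
time: 9.5
tool_pos: [0.4831, -0.2347, 0.2893]
tool_rot: [0.004, 0.985, 0.172, 0.004]
contact_force: [0.9, -0.5, 0.3]
gripper_width: 0.598
time: 10.5
tool_pos: [0.4246, -0.2536, 0.2828]
tool_rot: [-0.0, 0.985, 0.172, -0.0]
contact_force: [0.1, 0.1, 0.3]
gripper_width: 0.602
[ 0.4245415  -0.25363253  0.28284022] [3.00467904e-05 9.85174175e-01 1.71557115e-01 2.43232340e-05] [0.72063818 0.12085628 0.21567307] 0.6038380868380722
[ 300  106   38   39 1025]
rim tilt [-0.00169451 -0.00471098] z -0.117487965779071 463 circle rel [0.05562425 0.01942567] 0.016267215833067894
```

View pics/i.png

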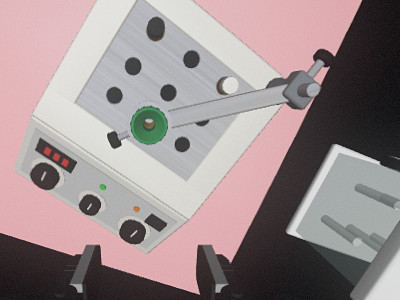

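Sleeve seated at crop (149,125): rim z 0.1653, level, centre (0.480,-0.234), fingers clear. Now the probe.

```bash
python3 -m crank '[161,-520,-17,0,60,161,-520,-17,0,60,161,-520,-17,0,60,161,-520,-17,0,60,161,-520,-17,0,60,161,-520,-17,0,60,161,-520,-17,0,60,161,-520,-17,0,60,161,-520,-17,0,60,161,-520,-17,0,60]'
cat > pr.py <<'E'
from h import *
import sys
vision.grab_frame("top")
c,im,d=grab("wrist"); s=status.state(); T=s["tool_pos"]; np.savez(sys.argv[1],im=im,d=d,R=c["R"],t=c["t"]); print(T,s["joint_pos"][5],s["joint_pos"][0])
R=regions_of("wrist","probe_handle"); print([(r["confidence"],r["extent"]) for r in R[:3]])
P=pts(c,d,R[0]["region"]); print(P.min(0),P.max(0))
from scipy.optimize import least_squares
P=P[(P[:,2]>.08)&(P[:,2]<.186)]; h=P[P[:,2]>.14]; x0=np.r_[np.median(h[:,:2],0)+[0,0],0,0]
def f(x):
    ax=np.array([x[2],x[3],1.]); ax/=np.linalg.norm(ax); v=P-np.r_[x[:2],.1625]; t=v@ax; r=np.linalg.norm(v-t[:,None]*ax,axis=1)
    return (r-np.where(t>-27.5e-3,.011,.004))
q=least_squares(f,x0,loss="soft_l1",f_scale=.001); print("handle c",q.x,np.median(abs(q.fun)))
E
python3 pr.py p1; python3 - <<'E'
from h import *
save("j.png",np.load("p1.npz")["im"])
E
```

```text
time: 11.6
tool_pos: [0.4017, 0.2478, 0.2989]
tool_rot: [-0.0, 0.985, 0.172, 0.001]
contact_force: [0.9, -1.0, 1.0]
gripper_width: 0.598
[0.40092853 0.25038879 0.29851182] 1.617645188377441 0.3995629013849221
[]Traceback (most recent call last):
  File "pr.py", line 6, in <module>
    P=pts(c,d,R[0]["region"]); print(P.min(0),P.max(0))
              ~^^^
IndexError: list index out of range
```

View pics/j.png

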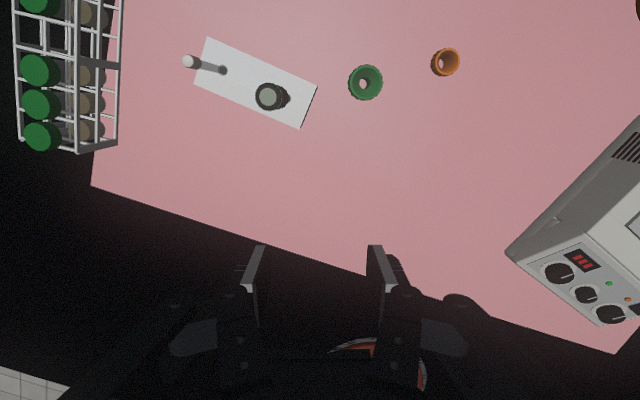

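The handle is seen nearly end-on at (270,96) and the glass rod at (190,62). The net missed it here, so I'll fit the axis from depth around the known spot, in the wrist and scene views together.

```bash
cat > pr2.py <<'E'
from h import *
import sys
from scipy.optimize import least_squares
def cl(c,d,C,rad):
    P=world(c,np.argwhere(np.ones((400,640)))[:,::-1].astype(float),d.ravel()); ok=(d.ravel()>0)&(np.hypot(*(P[:,:2]-C).T)<rad)&(P[:,2]>.08)&(P[:,2]<.2); return P[ok]
def fit(P,tag):
    top=P[P[:,2]>np.percentile(P[:,2],97)]; print(tag,len(P),"z max",np.percentile(P[:,2],98))
    def f(x):
        ax=np.array([x[2],x[3],1.]); ax/=np.linalg.norm(ax); v=P-np.r_[x[:2],.1625]; t=v@ax; r=np.linalg.norm(v-t[:,None]*ax,axis=1); rr=np.where(t>-27.5e-3,.011,.004)
        return np.where(t>.0235,np.minimum(abs(t-.0275),abs(r-rr)),abs(r-rr))
    q=least_squares(f,np.r_[np.median(P[:,:2],0),0,0],loss="soft_l1",f_scale=.001); print("  c",np.round(q.x,4),"res",np.median(abs(q.fun)))
z=np.load("p1.npz"); c=vision.get_calibration("wrist"); c["R"],c["t"]=z["R"],z["t"]; W=cl(c,z["d"],[.464,.317],.035); fit(W,"wrist")
z=np.load("w2.npz"); c=vision.get_calibration("wrist"); c["R"],c["t"]=z["R"],z["t"]; W2=cl(c,z["d"],[.464,.317],.035); fit(W2,"w2")
z=np.load("scene.npz"); S=cl(vision.get_calibration("scene"),z["d"],[.464,.317],.035); fit(S,"scene")
fit(np.r_[W,W2,S],"all")
E
python3 pr2.py
```

```text
wrist 748 z max 0.1924346475107831
  c [0.4638 0.3214 0.0165 0.0122] res 0.0005997743181730009
w2 3089 z max 0.19202243683933118
  c [0.4641 0.3215 0.0099 0.017 ] res 0.00036987182445485933
scene 353 z max 0.1916199187639833
  c [ 0.463   0.3186 -0.002  -0.0056] res 0.0005648152535042746
all 4190 z max 0.19209260351181703
  c [0.464  0.3214 0.0091 0.0174] res 0.00044180427823332837
```

The fits agree: handle centre (0.464, 0.3214, 0.164), lean about 0.02 rad, roughly along the present jaw direction, so closing will square it up. Grasping.

```bash
python3 -m crank '[40,-22,20,0,60,83,-45.5,40,0,60,83,-45.5,60,0,60,83,-45.5,85,0,60,83,-45.5,110,0,60,83,-45.5,130,0,60,83,-45.5,145,0,60,83,-45.5,150,0,60,83,-45.5,150,0,60,83,-45.5,150,0,60]'
python3 -m crank '[0,0,0,0,0,0,0,0,0,0,0,0,0,0,0,0,0,0,0,0,0,0,0,0,0,0,0,0,0,0,0,0,0,0,0,0,0,0,0,0,0,0,0,0,0,0,0,0,0,0]'
python3 - <<'E'
from h import *
c,im,d=grab("wrist"); s=status.state(); print(s["tool_pos"],s["contact_force"],s["gripper_width"]); save("k.png",im[100:400,170:470])
E
```

```text
time: 12.75
tool_pos: [0.4658, 0.3166, 0.1497]
tool_rot: [-0.0, 0.985, 0.171, 0.001]
contact_force: [0.2, -0.1, 0.6]
gripper_width: 0.595
time: 13.75
tool_pos: [0.4654, 0.3177, 0.1497]
tool_rot: [-0.001, 0.985, 0.172, 0.001]
contact_force: [-2.1, 5.6, 5.5]
gripper_width: 0.241
[0.46534094 0.31767971 0.14967211] [-2.19336882  4.29471001  5.30164767] 0.24284998541560218
```

View pics/k.png

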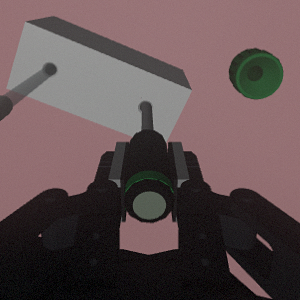

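Handle held between the pads (crop 150,190), stem still in the stand at (147,107). Lifting straight up.

```bash
python3 -m crank '[0,0,-10,0,0,0,0,-25,0,0,0,0,-45,0,0,0,0,-70,0,0,0,0,-95,0,0,0,0,-125,0,0,0,0,-155,0,0,0,0,-185,0,0,0,0,-215,0,0,0,0,-225,0,0]'
cat > ph.py <<'E'
# pose of held probe relative to TCP, from wrist depth
from h import *
import sys
from scipy.optimize import least_squares
vision.grab_frame("top")
c,im,d=grab("wrist"); s=status.state(); T=s["tool_pos"]; np.savez(sys.argv[1],im=im,d=d,R=c["R"],t=c["t"]); print(T,s["contact_force"],s["gripper_width"])
P=world(c,np.argwhere(np.ones((400,640)))[:,::-1].astype(float),d.ravel())-T; g=im.reshape(-1,3)
P=P[(d.ravel()>0)&(np.hypot(P[:,0],P[:,1])<.03)]
print("z hist",np.histogram(P[:,2],np.arange(-.15,.06,.01))[0], "top",np.percentile(P[:,2],99.5))
S=P[(P[:,2]<-.022)&(P[:,2]>-.15)]   # stem
def f(x):
    ax=np.array([x[2],x[3],1.]); ax/=np.linalg.norm(ax); v=S-np.r_[x[:2],-.07]; t=v@ax; return np.linalg.norm(v-t[:,None]*ax,axis=1)-.004
q=least_squares(f,[0,0,0,0],loss="soft_l1",f_scale=.0007); x=q.x; print(len(S),"stem z range",S[:,2].min(),S[:,2].max(),"x,y@-70, slope",np.round(x,4),"res",np.median(abs(q.fun)))
print("tip rel (z=-.138)",x[:2]+x[2:]*(-.068),"at handle",x[:2]+x[2:]*.085)
E
python3 ph.py q1; python3 - <<'E'
from h import *
save("l.png",np.load("q1.npz")["im"][100:400,170:470])
E
```

```text
time: 14.8
tool_pos: [0.466, 0.3161, 0.3764]
tool_rot: [0.0, 0.985, 0.171, 0.002]
contact_force: [1.0, -0.8, -0.9]
gripper_width: 0.242
[0.46556832 0.31621548 0.37441583] [ 0.08671936  0.85148398 -0.86028239] 0.24160976894468109
z hist [   0    5   24   22   30   33   40   39   46   56   62   67   26    5
  265  411  920 1126 1275 3147] top 0.09893297321782445
450 stem z range -0.13314747468163896 -0.025869427114267485 x,y@-70, slope [-0.0006  0.0006  0.0096 -0.0086] res 0.00011871376607030691
tip rel (z=-.138) [-0.00120569  0.00119146] at handle [ 0.00026399 -0.00012475]
```

View pics/l.png

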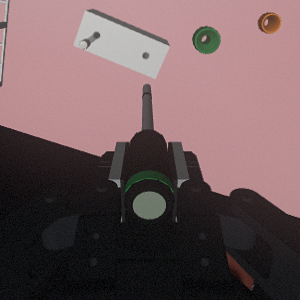

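Probe held, stem clear of the stand. The tip is only about 1.7 mm off the TCP axis and the slope is 0.013 rad. Carrying it to above the sleeve.

```bash
python3 -m crank '[-30,90,0,0,0,-60,180,0,0,0,-75,230,0,0,0,-90,275,0,0,0,-105,320,0,0,0,-120,366,0,0,0,-135,412,0,0,0,-150,458,0,0,0,-165,500,0,0,0,-172,524,0,0,0]'
python3 - <<'E'
from h import *
vision.grab_frame("top")
s=status.state(); T=s["tool_pos"]; D=np.array([.4812,-.2352])-T[:2]; print(T,s["joint_pos"],"tx,ty mm",1e3*(D@[.941,.338]),1e3*(D@[.338,-.941]))
E
```

```text
time: 15.9
tool_pos: [0.4774, -0.1853, 0.3702]
tool_rot: [-0.001, 0.985, 0.171, -0.002]
contact_force: [0.9, 0.4, -1.0]
gripper_width: 0.239
[ 0.47690926 -0.19191154  0.36921898] [-0.52393158 -0.25461775  1.67291655 -0.0064334   1.72691343  0.70879918] tx,ty mm -10.593912595324976 42.18471013782746
```

```bash
python3 -m crank '[-5,20,0,0,0,-10.6,42,10,0,0,-10.6,42,20,0,0,-10.6,42,30,0,0,-10.6,42,30,0,0,-10.6,42,30,0,0,-10.6,42,30,0,0,-10.6,42,30,0,0,-10.6,42,30,0,0,-10.6,42,30,0,0]'
python3 ph.py q2; cat > gr.py <<'E'
# seated sleeve rim in the wrist view
from h import *
import sys
z=np.load(sys.argv[1]); c=vision.get_calibration("wrist"); c["R"],c["t"]=z["R"],z["t"]; i=z["im"].astype(int)
P=world(c,np.argwhere(np.ones((400,640)))[:,::-1].astype(float),z["d"].ravel()); g=((i[...,1]>i[...,0]+15)&(i[...,1]>i[...,2]+5)).ravel()
Q=P[g&(abs(P[:,2]-.165)<.003)&(np.hypot(P[:,0]-.48,P[:,1]+.234)<.03)]; print("rim",len(Q),np.median(Q[:,2]),cv2.minEnclosingCircle(Q[:,:2].astype(np.float32)))
E
python3 gr.py q2.npz
```

```text
time: 16.95
tool_pos: [0.483, -0.2263, 0.3439]
tool_rot: [0.0, 0.985, 0.172, 0.0]
contact_force: [-0.2, -0.5, -2.0]
gripper_width: 0.239
[ 0.48296751 -0.22641283  0.34360044] [ 0.10589313 -0.4209562  -0.99302126] 0.2421747623500571
z hist [   0   10   24   26   32   31   35   41   50   57   58   70   15   55
  276  525  968 1181 1717 2786] top 0.0967575404291205
449 stem z range -0.13476675822207565 -0.026982331511302693 x,y@-70, slope [-0.0012  0.0004  0.0143 -0.0072] res 0.0001312819155386835
tip rel (z=-.138) [-0.00216979  0.00092865] at handle [ 1.54887806e-05 -1.77882837e-04]
rim 331 0.16493034106022297 ((0.4809142053127289, -0.23389065265655518), 0.01644001714885235)
```

```bash
python3 -m crank '[-3.5,7.9,0,0,0,-3.5,7.9,8,0,0,-3.5,7.9,16,0,0,-3.5,7.9,24,0,0,-3.5,7.9,30,0,0,-3.5,7.9,30,0,0,-3.5,7.9,30,0,0,-3.5,7.9,30,0,0,-3.5,7.9,30,0,0,-3.5,7.9,30,0,0]'
python3 ph.py q3; python3 gr.py q3.npz;  python3 - <<'E'
from h import *
save("m.png",np.load("q3.npz")["im"][100:400,170:470])
E
```

```text
time: 18.05
tool_pos: [0.4824, -0.2351, 0.3139]
tool_rot: [0.0, 0.985, 0.172, 0.0]
contact_force: [0.4, -0.7, 0.3]
gripper_width: 0.24
[ 0.48239224 -0.23506503  0.31367098] [-0.16457877 -0.37610626 -1.36374401] 0.24122367936832328
z hist [ 311   10   23   25   37   31   33   41   50   57   58   71   11   58
  267  525  981 1173 1749 2765] top 0.09665322738142076
758 stem z range -0.14999463916521869 -0.027252554792213057 x,y@-70, slope [-0.0011  0.0004  0.0035 -0.0107] res 0.00047897977578289803
tip rel (z=-.138) [-0.00134315  0.00117169] at handle [-0.00080804 -0.00046937]
rim 397 0.1650045092847062 ((0.48053115606307983, -0.23381981253623962), 0.016580728814005852)
```

View pics/m.png

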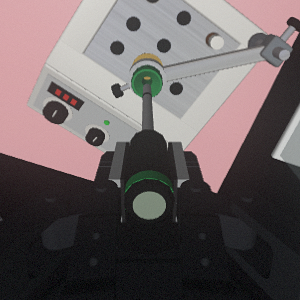

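The tip hangs right over the green cone at crop (147,82), within 0.5 mm of the rim centre. Lowering gently with force checks.

```bash
python3 -m crank '[0,0,3,0,0,0,0,6,0,0,0,0,9,0,0,0,0,12,0,0,0,0,15,0,0,0,0,18,0,0,0,0,21,0,0,0,0,24,0,0,0,0,27,0,0,0,0,27,0,0]'
python3 ph.py q4; python3 gr.py q4.npz
```

```text
time: 19.15
tool_pos: [0.4821, -0.2349, 0.2857]
tool_rot: [-0.0, 0.985, 0.172, -0.0]
contact_force: [-0.7, -0.1, 0.5]
gripper_width: 0.248
[ 0.48228328 -0.23500817  0.28635418] [-0.76899565  0.05137013 -1.55526801] 0.2364072308497736
z hist [ 280  456  715   56   35   32   37   43   47   53   64   69   11   65
  277  537  998 1175 1860 2662] top 0.09628053916025381
1898 stem z range -0.14991722926355389 -0.028087378662596585 x,y@-70, slope [ 0.0005  0.0004 -0.0801  0.0085] res 0.008261523868418306
tip rel (z=-.138) [ 0.00596544 -0.00015274] at handle [-0.0062862   0.00115403]
rim 489 0.16488199561307845 ((0.4805935323238373, -0.23399618268013), 0.016614114865660667)
```

```bash
python3 -m crank '[0,0,3,0,0,0,0,6,0,0,0,0,9,0,0,0,0,12,0,0,0,0,15,0,0,0,0,18,0,0,0,0,21,0,0,0,0,21,0,0,0,0,21,0,0,0,0,21,0,0]'
sed -i 's/S=P\[(P\[:,2\]<-.022)&(P\[:,2\]>-.15)\]/S=P[(P[:,2]<-.022)\&(P[:,2]+T[2]>.169)]/' ph.py
python3 ph.py q5; python3 gr.py q5.npz
```

```text
time: 20.25
tool_pos: [0.4824, -0.2351, 0.2656]
tool_rot: [0.0, 0.985, 0.172, 0.0]
contact_force: [-0.2, -0.5, -1.3]
gripper_width: 0.244
[ 0.48239061 -0.23509144  0.26565965] [-0.38172555  0.30674883 -1.24579958] 0.24148710441599622
z hist [   0   19  267  581  726  180   35   43   49   55   64   69   10   61
  268  524  991 1187 1747 2740] top 0.09659461153133796
346 stem z range -0.09654781797045883 -0.02792769702443057 x,y@-70, slope [-0.0013  0.0004  0.0142 -0.0072] res 0.0001163254352560645
tip rel (z=-.138) [-0.00223722  0.00088612] at handle [-6.48908848e-05 -2.09217315e-04]
rim 546 0.16496588375203453 ((0.48087257146835327, -0.23422956466674805), 0.016525549814105034)
```

```bash
python3 -m crank '[0,-0.2,4,0,0,0,-0.3,8,0,0,-0.2,-0.4,12,0,0,-0.3,-0.5,16,0,0,-0.3,-0.6,20,0,0,-0.3,-0.6,24,0,0,-0.3,-0.6,28,0,0,-0.3,-0.6,32,0,0,-0.3,-0.6,36,0,0,-0.3,-0.6,36,0,0]'
python3 ph.py q6; python3 gr.py q6.npz
```

```text
time: 21.35
tool_pos: [0.4815, -0.2344, 0.2285]
tool_rot: [-0.0, 0.985, 0.172, -0.001]
contact_force: [-0.3, 0.2, -0.2]
gripper_width: 0.242
[ 0.48179114 -0.23455478  0.22933289] [-0.60086894 -0.01252139 -1.18314597] 0.24419902247536626
z hist [   0 1310    0    0    0   93  941  302  994   52   63   72    9   63
  283  558  971 1187 1878 2662] top 0.09624027776377904
196 stem z range -0.05961547715911658 -0.02716178920877263 x,y@-70, slope [-0.0016  0.0006  0.018  -0.0089] res 0.0001293497379081653
tip rel (z=-.138) [-0.00279141  0.00117545] at handle [-3.09413309e-05 -1.79835721e-04]
rim 708 0.16494743371406825 ((0.4806087613105774, -0.23415803909301758), 0.016580618917942047)
```

```bash
python3 -m crank '[0,0,4,0,0,0,0,8,0,0,0,0,12,0,0,0,0,16,0,0,0,0,20,0,0,0,0,24,0,0,0,0,28,0,0,0,0,31,0,0,0,0,31,0,0,0,0,31,0,0]'
python3 ph.py q7; python3 gr.py q7.npz; python3 - <<'E'
from h import *
c,im,d=grab("scene"); s=status.state(); H=[.4806,-.234]
save("n.png",cv2.resize(im[80:240,160:360],(800,640),interpolation=cv2.INTER_CUBIC)[:600]); print(proj(c,[[*H,.095],[*H,.147],[*H,.165]]),s["tool_pos"],s["contact_force"])
E
```

```text
time: 22.45
tool_pos: [0.4818, -0.2346, 0.1984]
tool_rot: [0.0, 0.985, 0.172, -0.0]
contact_force: [0.4, 0.5, 0.1]
gripper_width: 0.241
[ 0.48194753 -0.23464413  0.19869957] [ 0.28653828  0.6497848  -0.67255313] 0.239357836061489
z hist [   0    0    0    0 1721    0    0    0  114 1195  348 1035   14   61
  268  545  975 1174 1800 2728] top 0.0964531383317778
11 stem z range -0.02963391481210792 -0.027512163429102482 x,y@-70, slope [-0.0035 -0.0104  0.0655  0.2663] res 0.00015998632361350273
tip rel (z=-.138) [-0.00793464 -0.02847381] at handle [0.00208437 0.01226655]
rim 695 0.16504578311692497 ((0.48063966631889343, -0.23383240401744843), 0.01663884148001671)
[[252.25378744 132.84482494]
 [249.05526298 116.41655281]
 [247.88536688 110.41524484]] [ 0.48199741 -0.23464063  0.19876398] [-0.59646835 -0.025501   -1.10560846]
```

View pics/n.png

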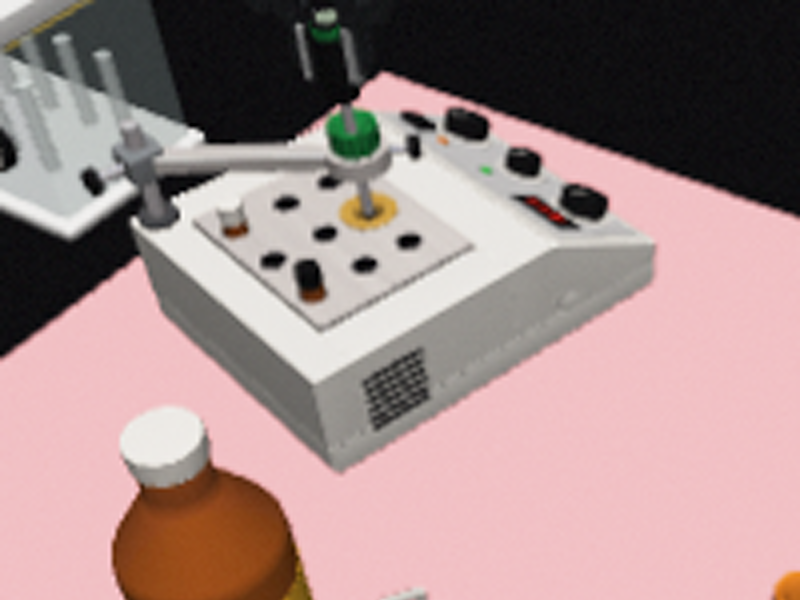

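The stem passes through the sleeve into the brass hole at (367,212), and the dark ring shows about at the face. One numeric check from the handle's end cap, then hand in.

```bash
python3 - <<'E'
from h import *
z=np.load("q7.npz"); c=vision.get_calibration("wrist"); v,u=np.mgrid[299:308,315:326]
P=world(c,np.c_[u.ravel(),v.ravel()].astype(float),z["d"][299:308,315:326].ravel()); print("cap",np.median(P,0),"ring z - face", np.median(P[:,2])-.180+.035-.095)
for f in ["q2","q3"]:
    y=np.load(f+".npz"); c2=dict(c,R=y["R"],t=y["t"]); print(f,np.median(world(c2,np.c_[u.ravel(),v.ravel()].astype(float),y["d"][299:308,315:326].ravel()),0))
i=np.load("q7.npz")["im"]; print(i[303,320])
E
```

```text
cap [ 0.48352189 -0.23505749  0.23986579] ring z - face -0.00013421050135645207
q2 [ 0.48445827 -0.22687431  0.38494105]
q3 [ 0.48392825 -0.23550601  0.35493901]
[104 116 100]
```

The cap height puts the ring 0.1 mm from the block's face, and the tilt is about 0.02 rad with no load. Handing in.

```bash
python3 -c "
from plant import order,status
print(order.job_done()); s=status.state(); print(s['time'],s['tool_pos'],s['contact_force'],s['gripper_width'])"
```

```text
the job is handed in; nothing more can be done
None
the job is handed in; nothing more can be done
```

The smaller green sleeve is fitted in the clamp eye and let go. The probe is held with its stem through the sleeve and in the brass hole, and I handed the job in at about 23 s. No verdict was reported, and no state could be read after that.

- **Sleeve:** the collar's top is level at z 0.165 m, as it must be when fully home. Its centre is within about 1 mm of the eye's measured centre.
- **Probe:** the handle's end cap puts the dark ring within about 1 mm of the block's face, so the tip is about 15 mm off the bottom of the hole. It leans about 0.02 rad; the limit is 0.08. The gripper read 24% open on the handle, with no more than about 2 N at the wrist during the threading.
- **Checks that disagreed or failed:**
  - The detector missed the probe once, so I fitted its position from depth.
  - The stem fits from two close views (with the sleeve in the way, and with the stem nearly hidden) were unusable and I ignored them.
  - The scene camera put the handle about 3 mm from where the wrist view did.
- **Not checked:** I took no separate end measurement of the vials, bottles, spare sleeve and glass rod. Nothing was seen to touch them.

I viewed 13 pictures, three over the budget of 10.

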